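# Close and lock the centrifuge rotor lid

### The job

The loaded centrifuge rotor needs its lid on and locked before it goes into the machine. Take the lid off its white rest ring by the knob with both orange tabs pinched in, set it into the rotor at the open marks (yellow dots), press it lightly onto its springy seal (about 14 N is right, never more than 35 N on the rotor) and, tabs still pinched, turn it clockwise until you feel the stop. Then let go so that both tabs snap out and the lid stays locked, and leave the reagent bottle, tube rack, tip box and pipette where they are.

Things in the scene. Friction and masses are not known exactly. Their poses are not given: they have to be found in the camera images.
- rotor: Dark round centrifuge rotor, 156 mm across, rim 66 mm high, fixed; origin at the centre of its foot, z up. Inside, a deck (12 capped tubes, bayonet ring, red seal, marks) is screwed up or down for the tube length: it may stand up to 5 mm above or below nominal and up to 12 deg turned either way; no reading shows it: look or feel. Nominally lid x enters at rotor yaw + 45 deg, locks along rotor x; half a turn is alike.
- ring_top (a point): Nominal centre of the top of the deck's bayonet ring (bore 58 mm, 9.5 mm thick, underside 70 mm over the rotor's origin). Nominally, counterclockwise from rotor x: slots 18 mm wide for the lugs at 135/315 deg; pawl notches 13 mm wide, with yellow dots (open) at 45/225 and white bars (locked) at 0/180 on the deck's edge; sprung stop 1.5 deg past locked, 0.26 N m per deg; drag 0.1 to 0.3 N m.
- seat_height (a point): Nominal lid origin at first touch on the sprung seal (dia 122 mm), 83 mm over the rotor's origin. 12.5 mm higher (95.5): lugs lie on the ring, not in the slots. 2 mm lower (81): lugs clear the ring and the lid can turn; 3.5 mm lower (79.5): hard seat. Seal pushes 3 N at touch, 11 N at 81, 17 N at 79.5, lid's weight included. Locked and let go, the lid rises to 81. All shift with the deck, up to 5 mm.
- lid: Loose aluminium rotor lid, disc 132 mm across, 6 mm thick, 0.23 to 0.36 kg; origin at the centre of the disc's underside, z up. On it a black bar knob, 34 (x) by 48 (y) mm, top 42 mm above the origin, with an orange tab on its +x and -x sides; black pointers on the disc and a white bar on the knob lie along x. Below it a spigot 53 mm across, 16 mm deep, edge chamfered 2 mm.
- lid_grip (a point): On the lid's axis 30 mm above its origin: height at which to pinch the tabs, along lid x. The tab faces are flat and upright, 24 mm wide, from 9 to 41 mm above the origin, 56 mm apart when free and 46 mm when pinched.
- lid_lug (a point): Outer end of the bayonet lug on the lid's +y side (another on -y): 12 mm wide, out to 33.5 mm from the axis, 11 to 16 mm below the lid's origin.
- tab_a (a joint): Orange tab on the lid's +x side, sprung: 0 = out, 0.005 m = fully pinched (3 N to start, 7 N fully in). Under it, 2 to 8 mm below the lid's origin, a steel pawl 8 mm wide reaches 32 mm from the axis, 27 mm pinched. It jumps into a notch only at open or locked; between them the ring's bore holds the tab 3 mm in. Pinch over 4 mm to turn.
- tab_b (a joint): The same tab on the lid's -x side: 0 = out, 0.005 m = fully pinched.
- rest: White plastic rest ring, 116 mm across, 24 mm high, fixed; origin at the centre of its foot. The lid lies on its top edge, spigot inside.
- reagent_bottle: Amber jar with white cap, 54 mm across, 85 mm high, bystander; origin at the centre of its foot.
- tube_rack: White rack of capped tubes, 110 x 150 mm, 57 mm high, bystander; origin under its centre.
- tip_box: Clear box of yellow pipette tips, 90 x 125 mm, 55 mm high, bystander; origin under its centre.
- pipette: White pipette lying along its x axis, about 250 mm long and 28 mm high, bystander; origin under its middle.
Not all that is in view belongs to the job. Leave any purple or turquoise look-alike of the lid alone.

How it is judged:
By the outcome, as a careful person would: the job done as asked, in the order asked, and still so for the second after the job is handed in, with the robot touching nothing.
It also fails if it takes over 67 s, if anything falls off the work surface, if the arm or the gripper's body presses on something with over 40 N, if the wrist force passes 120 N, or if a joint passes its speed limit or range.

### The arm

A 6-joint arm with a two-finger parallel gripper is mounted at the origin on the work surface. World frame = base frame: x ahead of the robot, y to its left, z up, the work surface at z = 0. Lengths are in m, angles in rad, forces in N, time in s.
With the tool pointing down it reaches from about 0.2 to 0.875 m from the base axis. Payload 3.4 kg.
Tool frame: the origin (TCP) lies midway between the tips of the shut fingers; the grasp point (between the pads) lies 19 mm behind it (manip.hold_point_z is the distance from the TCP to the grasp point, in m); z points along the fingers, y is the line along which they close (so a half turn about z gives the same grasp; the last joint's range is limited). The gripper opens to 94 mm and grips with 3 to 60 N. Pads are 16 mm wide; open, the fingers measure 119 mm over their backs; the gripper's body (75 mm by 177 mm) begins 78 mm behind the grasp point.
Start: joints at [1.053, 0.276, 1.505, -0, 1.361, -0.121], TCP at [0.222, 0.53, 0.205] pointing down, gripper open.
Joint ranges: [-2.89, 2.89], [-0.75, 2.08], [0.22, 2.7], [-1.18, 4.32], [0.11, 2.71], [-2.7, 2.7]. Speed limits (rad/s): [2.57, 2.57, 3.14, 3.14, 3.14, 3.14].

### API

Orientations are given as a 3x3 rotation matrix whose columns are the frame's x, y, z axes.
In Python, from cell import manip, camera, find_in, spot_point gives the robot as it stands.
- The arm moves only by the tool servo_tool, never from a script. Its argument "deltas" is a list of rows, each a list of 6 numbers: the shift along the tool's x, y, z each as a share of 0.025 m, from -1 to 1, then the turn, a rotation vector about the tool's x, y, z each as a share of 0.08 rad, from -1 to 1. A call has exactly 5 rows; each row shifts and turns the commanded pose from where the row before left it, along the tool's axes as they then stand; what a row does not reach is not made up. A row lasts 1/12 s, in which the tool goes at most 41.7 mm and 7.16 degrees, less where a joint would pass 70% of its speed; a pose out of reach is approached as far as the arm can. A call with a number of a shift or a turn outside -1 to 1 is refused whole. A call with a gripper value outside its range is refused whole. "grip" is the opening, from -1 (shut) to 1 (fully open), so that 0 is half open, set as the call begins (left out, the last holds). The fingers move at their own pace and stop on an object; the grip force is fixed at half the most. Time passes only in rows, so rows that do not move let the fingers close, or fill a call up. It gives the time, the measured TCP pose, the force, the opening and the grip force at its end, in the units of the state.
- manip.observe(): the state, without advancing time (a new reading comes with each control period).
- camera(name): name is "scene" or "top" or "wrist"; returns a dict with "image" (400x640x3 uint8, red, green, blue), "fx", "fy", "cx", "cy" (pixels), "k1" (the pictures are not rectified: a ray, as slopes to the right and down, at radius r is drawn at 1 + k1 r^2 times it, then the intrinsics apply), "extrinsics" (4x4, takes a point from world to camera coordinates); the wrist camera has in their place "mount" (4x4, takes a point from camera to tool coordinates, whose origin is the TCP and whose axes are the flange's). Camera axes: x right, y up, looking along -z (the intrinsics and any distortion apply to the point x, -y, -z); pixel columns grow to the right and rows downward; lengths in m; the calibration is good to about 2 mm. A picture is of the moment at which its call begins: read the wrist's pose just before it. There is no depth.
- manip.finish_job(): hands the job in; it is judged then, once.
Trained networks look in a picture, given as the dict that the camera call returned (one of the last four; its "shot" number tells which), for a name from the list of things; names that differ only in an ending like _2 or _b are one class to them, and where a whole thing is asked for, a point or a joint stands for the part that bears it (a point fixed in the world has none). Each returns a list of dicts, best first, with "confidence" (0 to 1); they miss things now and then, are a little off and sometimes report something else, mostly with a low value. They report only what shows in the picture. A call takes as long as a camera call. They do not tell look-alikes from the thing itself.
- find_in(picture, query): "xy" ([column, row] in pixels, amid what is visible of it).
- spot_point(picture, query): "xy" ([column, row] in pixels: a listed point, or the origin of a listed thing).
The state is a dict: "time": time; "qpos": joint angles; "joint_vel": joint speeds; "joint_efforts": joint torques, N m; "ee_pos": TCP position; "orientation": TCP orientation; "force": force on the tool from outside, world axes, zero at the start; "torque": the same for the moment, N m; "gripper_width": finger opening in m; "gripper_force": force on a finger pad.
Only numpy, scipy, OpenCV 4.12 (cv2) and the standard library are available. Lean on these libraries where they do the work, as an engineer would, in place of code of your own. Each camera call takes 0.05 s, during which the arm holds its last target. There are 200 camera calls.

## Working session

There is one attempt and no reset: what is moved stays moved. The work goes in short steps, Python scripts to look and compute and a tool call to move; the robot and the scene stay as the last step left them, time stands still between calls to the robot, and variables do not carry over. Pictures are saved under pics/ and viewed, at most 10 in all, crops included, and the job is handed in when it is done.

Besides the shell and the picture viewer there is one more tool, called after "Emit:" in YAML: its name, and indented under it one key for each argument. servo_tool: Moves the arm, as the interface text tells. Shift numbers are shares of 0.025 m and turn numbers shares of 0.08 rad, none past 1 either way. Its arguments: {"type":"object","properties":{"deltas":{"type":"array","items":{"type":"array","items":{"type":"number"}}},"grip":{"type":"number"}},"required":["deltas"]}

```bash
ls; mkdir -p pics
python3 - <<'E'
from cell import manip, camera, find_in, spot_point
import cv2
s=manip.observe();print({k:s[k] for k in('time','ee_pos','orientation','force','gripper_width')})
ims=[]
for n in('scene','top'):
    c=camera(n);cv2.imwrite(f'pics/{n}1.png',c['image'][...,::-1])
    print(n,c['fx'],c['k1'],c['extrinsics'].tolist() if hasattr(c['extrinsics'],'tolist') else c['extrinsics'])
    for q in('lid','lid_grip','rotor','rest','ring_top'):
        print(q,[(d['xy'],round(d['confidence'],2)) for d in spot_point(c,q)][:4])
E
```

```text
pics
{'time': 0.0, 'ee_pos': array([0.22195432, 0.52981272, 0.20460446]), 'orientation': array([[-9.22305290e-01,  3.86461092e-01, -8.81263485e-04],
       [ 3.86462049e-01,  9.22303914e-01, -1.60474550e-03],
       [ 1.92621064e-04, -1.82064015e-03, -9.99998324e-01]]), 'force': array([-0.43328883,  0.05202337,  0.6780906 ]), 'gripper_width': 0.09393933904838056}
scene 373.4223285016415 -0.08631527532913043 [[-0.49687107256546464, 0.8675801612159129, 0.020586430293169367, 0.31164334203805466], [-0.4805043615157423, -0.29478815494359095, 0.8259633782858063, 0.21067818413843017], [0.722658076694638, 0.4005054401247557, 0.5633477581551932, -1.3681849855441615], [0.0, 0.0, 0.0, 1.0]]
lid [([468.7, 288.3], 0.98), ([414.0, 228.2], 0.94), ([362.9, 194.0], 0.77), ([453.5, 200.6], 0.57)]
lid_grip [([474.2, 278.4], 0.89), ([454.8, 194.2], 0.89), ([418.7, 219.7], 0.81), ([363.7, 186.8], 0.73)]
rotor [([269.3, 197.9], 0.93)]
rest [([414.2, 235.1], 0.78)]
ring_top [([263.8, 169.2], 0.63)]
top 366.69160655328153 -0.03988079948272156 [[-0.009505017947220328, -0.9994670399942022, -0.031229642954260128, 0.01015737420703237], [0.9891710752714755, -0.01397220246577932, 0.1461005181528361, -0.5923798203272636], [-0.1464589993141252, -0.029502771454268856, 0.9887766926846634, -1.0296792834901285], [0.0, 0.0, 0.0, 1.0]]
lid [([235.2, 283.0], 0.82), ([249.9, 225.2], 0.8), ([206.7, 180.6], 0.75), ([312.4, 248.1], 0.74)]
lid_grip [([310.7, 247.8], 0.97), ([197.5, 181.3], 0.95), ([244.4, 226.5], 0.92), ([232.7, 284.3], 0.8)]
rotor [([388.0, 205.7], 0.77)]
rest [([475.0, 239.2], 0.24)]
ring_top [([392.1, 201.2], 0.55), ([388.9, 208.7], 0.47)]
```

Run:
```python
import cv2
a=cv2.imread('pics/scene1.png');b=cv2.imread('pics/top1.png')
cv2.imwrite('pics/v1.png',cv2.resize(a[100:400,100:600],(800,480)));cv2.imwrite('pics/v2.png',cv2.resize(b[100:350,100:500],(800,500)))
```

```text
(no output)
```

View pics/v1.png

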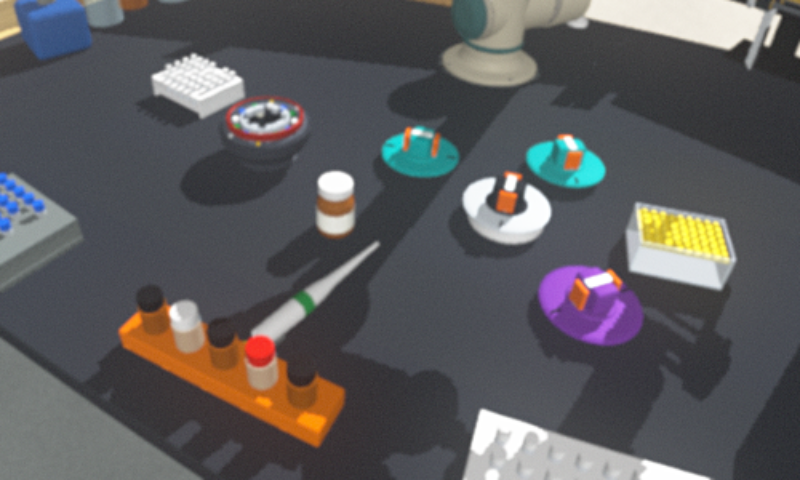

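View pics/v2.png

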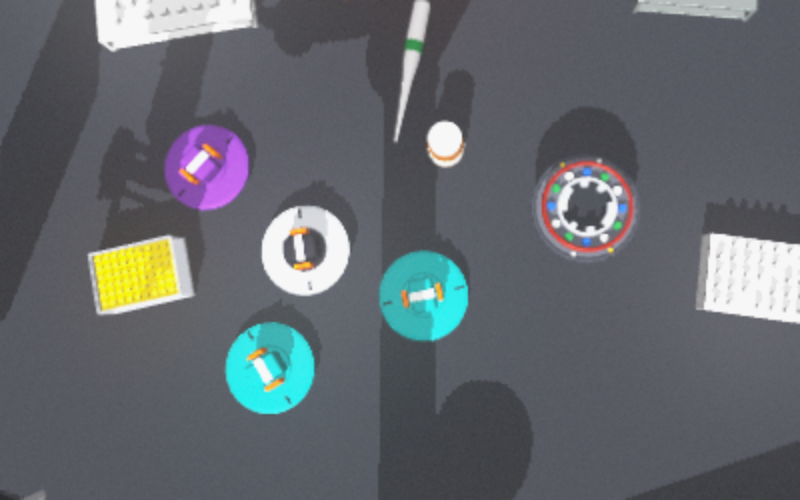

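The candidates in the top view are:
- the purple lid at (203,184)
- a turquoise lid at (312,248)
- a turquoise lid at (235,284)
- the silver lid on the white ring at (250,225), or (416,225) in the scene view

The silver one on the rest ring is mine. The rotor is at top (392,203). Its yellow dots are near (381,181) and (405,225), and its white bars near (400,180) and (386,227).

```bash
cat > h.py <<'E'
import numpy as np, cv2
from cell import manip, camera, find_in, spot_point
def ext(c,s=None):
    if 'extrinsics' in c: return np.array(c['extrinsics'])
    T=np.eye(4);T[:3,:3]=s['orientation'];T[:3,3]=s['ee_pos']
    return np.linalg.inv(T@np.array(c['mount']))
def ray(c,px,s=None):
    K=np.array([[c['fx'],0,c['cx']],[0,c['fy'],c['cy']],[0,0,1]])
    u=cv2.undistortPoints(np.array([[px]],float),K,np.array([c['k1'],0,0,0,0.]))[0,0]
    E=ext(c,s);R=E[:3,:3];o=-R.T@E[:3,3];d=R.T@np.array([u[0],-u[1],-1]);return o,d/np.linalg.norm(d)
def at_z(c,px,z,s=None):
    o,d=ray(c,px,s);return o+d*(z-o[2])/d[2]
def tri(rs):
    A=sum(np.eye(3)-np.outer(d,d) for o,d in rs);b=sum((np.eye(3)-np.outer(d,d))@o for o,d in rs);return np.linalg.solve(A,b)
def proj(c,P,s=None):
    p=ext(c,s)@np.append(P,1);x,y=p[0]/-p[2],-p[1]/-p[2];k=1+c['k1']*(x*x+y*y)
    return np.array([c['fx']*x*k+c['cx'],c['fy']*y*k+c['cy']])
def wr():
    s=manip.observe();return camera('wrist'),s
E
python3 - <<'E'
from h import *
a=camera('scene');b=camera('top')
for n,p,q in(('grip',(418.7,219.7),(244.4,226.5)),('lid',(414,228.2),(249.9,225.2)),('ring',(263.8,169.2),(392.1,201.2)),('rotor',(269.3,197.9),(388,205.7))):
    print(n,tri([ray(a,p),ray(b,q)]).round(4))
print('knobtop',at_z(b,(250,223.5),.066),'lid',at_z(b,(249.9,225.2),.024))
P=[at_z(b,p,.072)[:2] for p in((381.5,181.5),(405,225),(400,180),(386.5,227))]
print(np.round(P,4));
for i,j in((0,1),(2,3)):print((P[i]+P[j])/2,np.degrees(np.arctan2(*(P[i]-P[j])[::-1])))
E
```

```text
grip [0.5101 0.2116 0.0526]
lid [0.515  0.2036 0.0264]
ring [ 0.5719 -0.2032  0.0939]
rotor [ 0.5677 -0.2013  0.0014]
knobtop [0.51481844 0.20136195 0.066     ] lid [0.51298469 0.21086688 0.024     ]
[[ 0.6299 -0.1756]
 [ 0.5049 -0.2372]
 [ 0.6334 -0.2285]
 [ 0.5    -0.1852]]
[ 0.5673978  -0.20640804] 26.214344919798567
[ 0.56671853 -0.20685496] -17.958859106032786
```

```bash
cat >> h.py <<'E'
from scipy.spatial.transform import Rotation as Rn
def plan(p,az,n):
    """rows to TCP p, tool down, tool y at azimuth az (deg)"""
    s=manip.observe();R=np.array(s['orientation']);p0=np.array(s['ee_pos']);a=np.radians(az)
    y=np.array([np.cos(a),np.sin(a),0]);z=np.array([0,0,-1.]);Rt=np.c_[np.cross(y,z),y,z]
    rv=Rn.from_matrix(R.T@Rt).as_rotvec()/n
    rows=[]
    for i in range(n):
        Ri=R@Rn.from_rotvec(rv*i).as_matrix()
        rows.append(np.round(np.r_[Ri.T@(np.array(p)-p0)/n/.025,rv/.08],2))
    for i in range(0,n,5):print(str([r.tolist() for r in rows[i:i+5]]).replace(' ',''))
E
python3 -c "
from h import *
plan([.513,.204,.2],8,20)"
```

```text
[[-0.79,-0.38,0.01,0.0,-0.0,0.65],[-0.81,-0.34,0.01,0.0,-0.0,0.65],[-0.82,-0.29,0.01,0.0,-0.0,0.65],[-0.84,-0.25,0.01,0.0,-0.0,0.65],[-0.85,-0.21,0.01,0.0,-0.0,0.65]]
[[-0.86,-0.16,0.01,0.0,-0.0,0.65],[-0.87,-0.12,0.01,0.0,-0.0,0.65],[-0.87,-0.07,0.01,0.0,-0.0,0.65],[-0.87,-0.03,0.01,0.0,-0.0,0.65],[-0.87,0.02,0.01,0.0,-0.0,0.65]]
[[-0.87,0.06,0.01,0.0,-0.0,0.65],[-0.87,0.11,0.01,0.0,-0.0,0.65],[-0.86,0.15,0.01,0.0,-0.0,0.65],[-0.85,0.2,0.01,0.0,-0.0,0.65],[-0.84,0.24,0.01,0.0,-0.0,0.65]]
[[-0.83,0.28,0.01,0.0,-0.0,0.65],[-0.81,0.33,0.01,0.0,-0.0,0.65],[-0.79,0.37,0.01,0.0,-0.0,0.65],[-0.77,0.41,0.01,0.0,-0.0,0.65],[-0.75,0.45,0.01,0.0,-0.0,0.65]]
```

Emit:
servo_tool:
  deltas:
    - [-0.79, -0.38, 0.01, 0, 0, 0.65]
    - [-0.81, -0.34, 0.01, 0, 0, 0.65]
    - [-0.82, -0.29, 0.01, 0, 0, 0.65]
    - [-0.84, -0.25, 0.01, 0, 0, 0.65]
    - [-0.85, -0.21, 0.01, 0, 0, 0.65]
  grip: 1

```text
time: 1.12
ee_pos: [0.2955, 0.4478, 0.2043]
orientation: [[-0.791, 0.612, 0.0], [0.612, 0.791, 0.0], [-0.0, 0.0, -1.0]]
force: [0.4, 0.1, 0.1]
gripper_width: 0.0941
gripper_force: 0.0
```

Emit:
servo_tool:
  deltas:
    - [-0.86, -0.16, 0.01, 0, 0, 0.65]
    - [-0.87, -0.12, 0.01, 0, 0, 0.65]
    - [-0.87, -0.07, 0.01, 0, 0, 0.65]
    - [-0.87, -0.03, 0.01, 0, 0, 0.65]
    - [-0.87, 0.02, 0.01, 0, 0, 0.65]

```text
time: 1.53
ee_pos: [0.3681, 0.3662, 0.2031]
orientation: [[-0.606, 0.795, 0.0], [0.795, 0.606, 0.0], [0.0, 0.0, -1.0]]
force: [0.5, 0.1, 0.8]
gripper_width: 0.0938
gripper_force: 0.0
```

Emit:
servo_tool:
  deltas:
    - [-0.87, 0.06, 0.01, 0, 0, 0.65]
    - [-0.87, 0.11, 0.01, 0, 0, 0.65]
    - [-0.86, 0.15, 0.01, 0, 0, 0.65]
    - [-0.85, 0.2, 0.01, 0, 0, 0.65]
    - [-0.84, 0.24, 0.01, 0, 0, 0.65]

```text
time: 1.95
ee_pos: [0.4406, 0.2845, 0.2019]
orientation: [[-0.381, 0.924, 0.0], [0.924, 0.381, 0.0], [0.0, 0.0, -1.0]]
force: [0.5, 0.0, -0.5]
gripper_width: 0.0938
gripper_force: 0.0
```

Emit:
servo_tool:
  deltas:
    - [-0.83, 0.28, 0.01, 0, 0, 0.65]
    - [-0.81, 0.33, 0.01, 0, 0, 0.65]
    - [-0.79, 0.37, 0.01, 0, 0, 0.65]
    - [-0.77, 0.41, 0.01, 0, 0, 0.65]
    - [-0.75, 0.45, 0.01, 0, 0, 0.65]

```text
time: 2.37
ee_pos: [0.5132, 0.2027, 0.2006]
orientation: [[-0.131, 0.991, 0.0], [0.991, 0.131, 0.0], [0.0, 0.0, -1.0]]
force: [0.5, 0.6, -0.5]
gripper_width: 0.0939
gripper_force: 0.0
```

Emit:
servo_tool:
  deltas:
    - [0, 0, 0, 0, 0, 0]
    - [0, 0, 0, 0, 0, 0]
    - [0, 0, 0, 0, 0, 0]
    - [0, 0, 0, 0, 0, 0]
    - [0, 0, 0, 0, 0, 0]

```text
time: 2.78
ee_pos: [0.5117, 0.2044, 0.2006]
orientation: [[-0.135, 0.991, -0.0], [0.991, 0.135, 0.0], [0.0, -0.0, -1.0]]
force: [0.3, 0.2, -0.2]
gripper_width: 0.094
gripper_force: 0.0
```

Run:
```python
from h import *
c,s=wr();print(s['time'],s['ee_pos'],s['qpos'],s['force'],np.degrees(np.arctan2(s['orientation'][1][1],s['orientation'][0][1])))
print(np.round(c['mount'],3).tolist())
cv2.imwrite('pics/w1.png',c['image'][...,::-1])
for q,z in(('lid',.024),('lid_grip',.054),('tab_a',.05),('rest',0)):
    print(q,[(d['xy'],round(d['confidence'],2),at_z(c,d['xy'],z,s).round(4).tolist()) for d in spot_point(c,q)][:4])
print([(d['xy'],round(d['confidence'],2)) for d in find_in(c,'tab_a')])
```

```text
2.7833 [0.51172979 0.20442989 0.20059314] [2.53490085e-01 2.42710166e-01 1.56390929e+00 4.30198740e-04
 1.33504269e+00 1.17834445e-01] [ 0.3214214   0.24342333 -0.21593091] 7.766738832579175
[[-0.002, 0.973, 0.233, 0.067], [1.0, 0.002, 0.0, 0.001], [-0.0, 0.233, -0.973, -0.181], [0.0, 0.0, 0.0, 1.0]]
lid [([472.9, 47.6], 0.91, [0.6375, 0.3526, 0.024]), ([322.1, 187.1], 0.9, [0.5141, 0.2001, 0.024]), ([163.1, 110.6], 0.59, [0.3495, 0.2552, 0.024])]
lid_grip [([143.4, 112.2], 0.97, [0.3446, 0.2528, 0.054]), ([237.6, 341.0], 0.88, [0.4474, 0.0313, 0.054]), ([322.8, 193.9], 0.67, [0.5147, 0.1996, 0.054])]Traceback (most recent call last):
  File "<stdin>", line 6, in <module>
ValueError: it knows: lid, lid_grip, lid_lug, pipette, reagent_bottle, rest, ring_top, rotor, seat_height, tip_box, tube_rack
```

View pics/w1.png

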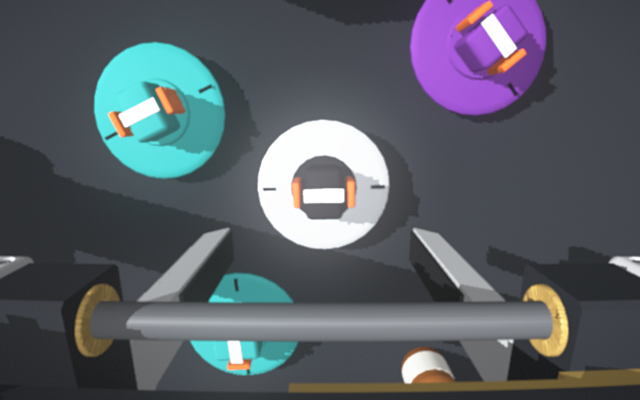

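The wrist view shows the silver lid alone, centred at (323,185). Its pointers are at (269,189) and (378,186.5), and the knob bar is at (323,196). Next I'll work out the yaw and centre.

Run:
```python
from h import *
c,s=wr()
im=c['image'].astype(int);sub=im[110:260,250:400]
m=(im[...,0]>200)&(im[...,1]<150)&(im[...,2]<90);m[:150]=0;m[230:]=0;m[:,:280]=0;m[:,370:]=0
n,l,st,ce=cv2.connectedComponentsWithStats(m.astype(np.uint8))
print(st[1:].tolist(),ce[1:].round(1).tolist())
g=at_z(c,(269,189),.03,s);h=at_z(c,(378,186.5),.03,s);print('ptr',(g+h)/2,np.degrees(np.arctan2(*(h-g)[1::-1])))
print('disc',at_z(c,(323.5,184.5),.029,s),'bar',at_z(c,(323.5,196),.066,s))
d=im.sum(2)
# white bar on knob
w=(im.min(2)>190);w[:187]=0;w[206:]=0;w[:,:301]=0;w[:,347:]=0
r=cv2.minAreaRect(np.argwhere(w)[:,::-1].astype(np.float32));print(r)
ce=ce[1:];big=[i for i in range(len(ce)) if st[i+1][4]>30]
P=[at_z(c,ce[i],.065,s) for i in big];print(np.round(P,4))
```

```text
[] []
ptr [0.51573979 0.20055514 0.03      ] 8.965834136772346
disc [0.51536412 0.20363575 0.029     ] bar [0.51557162 0.20016239 0.066     ]
((323.0, 195.0), (14.0, 40.0), 90.0)
[]
```

```bash
python3 -c "
from h import *
plan([.5155,.2015,.036],8.4,10)"
```

```text
[[-0.01,0.01,0.66,0.0,-0.0,-0.01],[-0.01,0.01,0.66,0.0,-0.0,-0.01],[-0.01,0.01,0.66,0.0,-0.0,-0.01],[-0.01,0.01,0.66,0.0,-0.0,-0.01],[-0.01,0.01,0.66,0.0,-0.0,-0.01]]
[[-0.01,0.01,0.66,0.0,-0.0,-0.01],[-0.01,0.01,0.66,0.0,-0.0,-0.01],[-0.01,0.01,0.66,0.0,-0.0,-0.01],[-0.01,0.01,0.66,0.0,-0.0,-0.01],[-0.01,0.01,0.66,0.0,-0.0,-0.01]]
```

Emit:
servo_tool:
  deltas:
    - [-0.02, 0.03, 0.9, 0, 0, -0.02]
    - [-0.02, 0.03, 0.9, 0, 0, -0.03]
    - [-0.02, 0.03, 0.9, 0, 0, -0.03]
    - [-0.02, 0.03, 0.9, 0, 0, -0.03]
    - [-0.02, 0.02, 0.9, 0, 0, -0.03]

```text
time: 3.4
ee_pos: [0.5163, 0.2019, 0.0872]
orientation: [[-0.145, 0.989, 0.001], [0.989, 0.145, 0.0], [0.0, 0.001, -1.0]]
force: [0.5, -0.3, 0.2]
gripper_width: 0.0942
gripper_force: 0.0
```

Emit:
servo_tool:
  deltas:
    - [0, 0, 0.6, 0, 0, 0]
    - [0, 0, 0.5, 0, 0, 0]
    - [0, 0, 0.5, 0, 0, 0]
    - [0, 0, 0.3, 0, 0, 0]
    - [0, 0, 0.18, 0, 0, 0]

```text
time: 3.82
ee_pos: [0.5157, 0.2017, 0.035]
orientation: [[-0.145, 0.989, -0.001], [0.989, 0.145, -0.0], [-0.0, -0.001, -1.0]]
force: [-0.4, 0.6, 0.4]
gripper_width: 0.0942
gripper_force: 0.0
```

Emit:
servo_tool:
  deltas:
    - [0, 0, 0, 0, 0, 0]
    - [0, 0, 0, 0, 0, 0]
    - [0, 0, 0, 0, 0, 0]
    - [0, 0, 0, 0, 0, 0]
    - [0, 0, 0, 0, 0, 0]
  grip: 0

```text
time: 4.23
ee_pos: [0.5168, 0.2018, 0.0366]
orientation: [[-0.145, 0.989, 0.001], [0.989, 0.145, 0.0], [0.0, 0.001, -1.0]]
force: [0.2, -0.4, 0.1]
gripper_width: 0.0643
gripper_force: 0.0
```

Emit:
servo_tool:
  deltas:
    - [0, 0, 0, 0, 0, 0]
    - [0, 0, 0, 0, 0, 0]
    - [0, 0, 0, 0, 0, 0]
    - [0, 0, 0, 0, 0, 0]
    - [0, 0, 0, 0, 0, 0]
  grip: -1

```text
time: 4.65
ee_pos: [0.5155, 0.2015, 0.0363]
orientation: [[-0.145, 0.989, -0.001], [0.989, 0.145, -0.0], [-0.0, -0.001, -1.0]]
force: [-3.0, 0.0, 6.4]
gripper_width: 0.0452
gripper_force: 30.0
```

Emit:
servo_tool:
  deltas:
    - [0, 0, 0, 0, 0, 0]
    - [0, 0, 0, 0, 0, 0]
    - [0, 0, 0, 0, 0, 0]
    - [0, 0, 0, 0, 0, 0]
    - [0, 0, 0, 0, 0, 0]

```text
time: 5.07
ee_pos: [0.5155, 0.2015, 0.0363]
orientation: [[-0.145, 0.989, -0.001], [0.989, 0.145, -0.0], [-0.0, -0.001, -1.0]]
force: [-3.7, -0.3, 5.4]
gripper_width: 0.0456
gripper_force: 30.0
```

Emit:
servo_tool:
  deltas:
    - [0, 0, -0.3, 0, 0, 0]
    - [0, 0, -0.7, 0, 0, 0]
    - [0, 0, -1, 0, 0, 0]
    - [0, 0, -1, 0, 0, 0]
    - [0, 0, -1, 0, 0, 0]

```text
time: 5.48
ee_pos: [0.5165, 0.2015, 0.1366]
orientation: [[-0.145, 0.989, 0.0], [0.989, 0.145, -0.0], [-0.0, 0.0, -1.0]]
force: [1.0, 0.5, -3.4]
gripper_width: 0.0458
gripper_force: 29.9
```

```bash
python3 -c "
from h import *
s=manip.observe();print(s['ee_pos'],s['force'],s['gripper_width'])
plan([.406,-.283,.25],26,25)"
```

```text
[0.51650794 0.20152948 0.13660615] [ 1.03313226  0.48074926 -3.37501416] 0.04582176613821002
[[-0.74,-0.29,-0.18,0.0,0.0,-0.15],[-0.74,-0.3,-0.18,0.0,0.0,-0.15],[-0.73,-0.31,-0.18,0.0,0.0,-0.15],[-0.73,-0.31,-0.18,0.0,0.0,-0.15],[-0.73,-0.32,-0.18,0.0,0.0,-0.15]]
[[-0.72,-0.33,-0.18,0.0,0.0,-0.15],[-0.72,-0.34,-0.18,0.0,0.0,-0.15],[-0.71,-0.35,-0.18,0.0,0.0,-0.15],[-0.71,-0.36,-0.18,0.0,0.0,-0.15],[-0.71,-0.37,-0.18,0.0,0.0,-0.15]]
[[-0.7,-0.38,-0.18,0.0,0.0,-0.15],[-0.7,-0.38,-0.18,0.0,0.0,-0.15],[-0.69,-0.39,-0.18,0.0,0.0,-0.15],[-0.69,-0.4,-0.18,0.0,0.0,-0.15],[-0.68,-0.41,-0.18,0.0,0.0,-0.15]]
[[-0.68,-0.42,-0.18,0.0,0.0,-0.15],[-0.67,-0.43,-0.18,0.0,0.0,-0.15],[-0.67,-0.44,-0.18,0.0,0.0,-0.15],[-0.66,-0.44,-0.18,0.0,0.0,-0.15],[-0.65,-0.45,-0.18,0.0,0.0,-0.15]]
[[-0.65,-0.46,-0.18,0.0,0.0,-0.15],[-0.64,-0.47,-0.18,0.0,0.0,-0.15],[-0.64,-0.48,-0.18,0.0,0.0,-0.15],[-0.63,-0.48,-0.18,0.0,0.0,-0.15],[-0.63,-0.49,-0.18,0.0,0.0,-0.15]]
```

Emit:
servo_tool:
  deltas:
    - [-0.5, -0.2, -0.5, 0, 0, -0.15]
    - [-0.74, -0.3, -0.4, 0, 0, -0.15]
    - [-0.73, -0.31, -0.3, 0, 0, -0.15]
    - [-0.73, -0.31, -0.2, 0, 0, -0.15]
    - [-0.73, -0.32, -0.2, 0, 0, -0.15]

```text
time: 5.9
ee_pos: [0.4956, 0.1102, 0.1763]
orientation: [[-0.205, 0.979, 0.001], [0.979, 0.205, -0.0], [-0.0, 0.001, -1.0]]
force: [0.0, -0.4, -2.5]
gripper_width: 0.0453
gripper_force: 29.9
```

Emit:
servo_tool:
  deltas:
    - [-0.78, -0.35, -0.18, 0, 0, -0.15]
    - [-0.78, -0.36, -0.18, 0, 0, -0.15]
    - [-0.77, -0.37, -0.18, 0, 0, -0.15]
    - [-0.71, -0.36, -0.18, 0, 0, -0.15]
    - [-0.71, -0.37, -0.18, 0, 0, -0.15]

```text
time: 6.32
ee_pos: [0.4725, 0.0083, 0.1985]
orientation: [[-0.263, 0.965, 0.001], [0.965, 0.263, -0.0], [-0.0, 0.001, -1.0]]
force: [1.4, -0.0, -2.7]
gripper_width: 0.0453
gripper_force: 29.9
```

Emit:
servo_tool:
  deltas:
    - [-0.7, -0.38, -0.18, 0, 0, -0.15]
    - [-0.7, -0.38, -0.18, 0, 0, -0.15]
    - [-0.69, -0.39, -0.18, 0, 0, -0.15]
    - [-0.69, -0.4, -0.18, 0, 0, -0.15]
    - [-0.68, -0.41, -0.18, 0, 0, -0.15]

```text
time: 6.73
ee_pos: [0.4502, -0.0886, 0.221]
orientation: [[-0.32, 0.947, 0.001], [0.947, 0.32, -0.0], [-0.001, 0.001, -1.0]]
force: [0.8, -0.4, -3.3]
gripper_width: 0.0457
gripper_force: 29.9
```

Emit:
servo_tool:
  deltas:
    - [-0.68, -0.42, -0.18, 0, 0, -0.15]
    - [-0.67, -0.43, -0.18, 0, 0, -0.15]
    - [-0.67, -0.44, -0.15, 0, 0, -0.15]
    - [-0.66, -0.44, -0.1, 0, 0, -0.15]
    - [-0.65, -0.45, -0.1, 0, 0, -0.15]

```text
time: 7.15
ee_pos: [0.4275, -0.1856, 0.2387]
orientation: [[-0.376, 0.927, 0.001], [0.927, 0.376, -0.001], [-0.001, 0.001, -1.0]]
force: [0.6, -0.8, -3.4]
gripper_width: 0.0456
gripper_force: 29.9
```

Emit:
servo_tool:
  deltas:
    - [-0.65, -0.46, -0.1, 0, 0, -0.15]
    - [-0.64, -0.47, -0.1, 0, 0, -0.15]
    - [-0.64, -0.48, 0, 0, 0, -0.15]
    - [-0.5, -0.4, 0, 0, 0, -0.15]
    - [-0.2, -0.2, 0, 0, 0, -0.15]

```text
time: 7.57
ee_pos: [0.4071, -0.2673, 0.2434]
orientation: [[-0.43, 0.903, 0.0], [0.903, 0.43, -0.002], [-0.002, -0.001, -1.0]]
force: [0.0, -0.3, -3.5]
gripper_width: 0.0452
gripper_force: 29.9
```

Emit:
servo_tool:
  deltas:
    - [0, 0, 0, 0, 0, 0]
    - [0, 0, 0, 0, 0, 0]
    - [0, 0, 0, 0, 0, 0]
    - [0, 0, 0, 0, 0, 0]
    - [0, 0, 0, 0, 0, 0]

```text
time: 7.98
ee_pos: [0.4075, -0.264, 0.2437]
orientation: [[-0.431, 0.902, 0.0], [0.902, 0.431, 0.0], [0.0, 0.0, -1.0]]
force: [0.3, 0.6, -3.4]
gripper_width: 0.0456
gripper_force: 29.9
```

Run:
```python
from h import *
c,s=wr();print(s['time'],s['ee_pos'],s['qpos'],s['force'],s['torque'],s['gripper_width'],np.degrees(np.arctan2(s['orientation'][1][1],s['orientation'][0][1])))
cv2.imwrite('pics/w2.png',c['image'][...,::-1]);np.savez('w2.npz',p=s['ee_pos'],R=s['orientation'])
for q,z in(('rotor',0),('ring_top',.0795),('seat_height',.083),('lid_grip',0)):
    print(q,[(d['xy'],round(d['confidence'],2),at_z(c,d['xy'],z,s).round(4).tolist()) for d in spot_point(c,q)][:4])
```

```text
7.9833 [ 0.40745568 -0.26401871  0.24371928] [-7.18592317e-01  1.19034212e-01  1.61489695e+00  2.67184445e-04
  1.40756567e+00 -1.16466598e+00] [ 0.28130117  0.59749326 -3.41975401] [-0.01880444  0.03542983 -0.07199116] 0.04556756453977866 25.555651330900666
rotor [([462.9, 187.2], 0.96, [0.5718, -0.2061, 0.0])]
ring_top [([491.0, 203.0], 0.71, [0.5699, -0.2073, 0.0795]), ([491.3, 202.7], 0.37, [0.57, -0.2069, 0.0795])]
seat_height [([491.0, 203.1], 0.66, [0.568, -0.2074, 0.083])]
lid_grip []
```

View pics/w2.png

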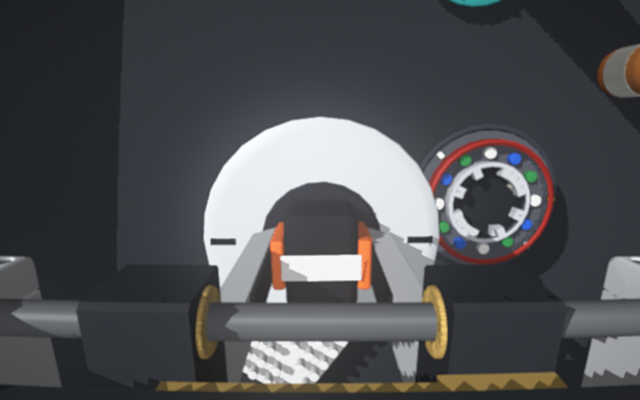

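The lid is held level with both tabs in. The rotor is visible at right with its ring centre at (491,203), and one white bar shows at (441,155). I'll zoom in on the marks.

Run:
```python
import cv2
a=cv2.imread('pics/w2.png')[115:275,410:570]
cv2.imwrite('pics/v4.png',cv2.resize(cv2.convertScaleAbs(a,alpha=1.3,beta=15),(600,600)[:2],interpolation=cv2.INTER_CUBIC))
```

```text
(no output)
```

View pics/v4.png

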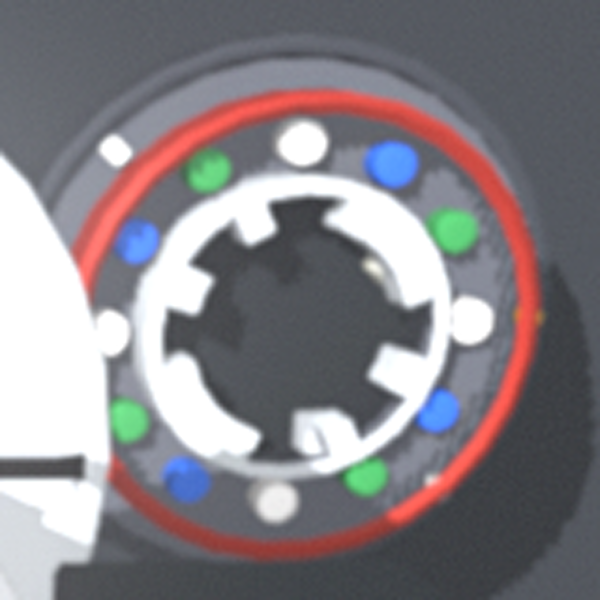

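Run:
```python
from h import *
c,s=wr();t=camera('top');e=camera('scene')
for a,b in(((440.7,155.3),(386.5,227)),((525.5,243.3),(400,180)),((551.3,199.8),(381.5,181.5)),((491,203),(392.1,201.2))):
    print(tri([ray(c,a,s),ray(t,b)]).round(4))
w1,w2=[at_z(c,p,.072,s)[:2] for p in((440.7,155.3),(525.5,243.3))];d=w2-w1;print('bars',(w1+w2)/2,np.linalg.norm(d),np.degrees(np.arctan2(d[1],d[0])))
print('seal',at_z(c,(492,201.7),.083,s),'ring',at_z(c,(488,201),.0795,s))
y=at_z(c,(551.3,199.8),.072,s)[:2]-(.5685,-.206);print('yellow',np.degrees(np.arctan2(y[1],y[0])),np.linalg.norm(y))
R=np.array(s['orientation']);p=s['ee_pos']
for q,z in(((223,242),.2374),((419,240),.2374),((320.5,268),.2437-.0123+.042)):
    print('lid in tool',(R.T@(at_z(c,q,z,s)-p)).round(4))
for n,k in (('top',t),('scene',e)):
    print(n,proj(k,[.5685,-.206,.0795]).round(1))
    for q in('rotor','ring_top'):print([(q,v['xy'],round(v['confidence'],2)) for v in spot_point(k,q)][:1])
cv2.imwrite('pics/t2.png',t['image'][...,::-1]);cv2.imwrite('pics/s2.png',e['image'][...,::-1])
# red seal ellipse in each
for n,k,sg in(('w',c,s),('t',t,None),('s',e,None)):
    im=k['image'].astype(int);m=(im[...,0]>90)&(im[...,0]-im[...,1]>60)&(abs(im[...,1]-im[...,2])<40)
    u=proj(k,[.5685,-.206,.083],sg).astype(int);mm=np.zeros_like(m);r=85 if n=='w' else 50;mm[max(0,u[1]-r):u[1]+r,u[0]-r:u[0]+r]=1;m&=mm>0
    P=np.argwhere(m)[:,::-1].astype(np.float32)
    if len(P)>20: print(n,len(P),cv2.fitEllipse(cv2.convexHull(P)))
```

```text
[ 0.501  -0.1866  0.0734]
[ 0.6343 -0.2295  0.0676]
[ 0.6305 -0.1767  0.0705]
[ 0.5737 -0.2059  0.0707]
bars [ 0.56694212 -0.20871529] 0.1351614010658899 -17.81852380693423
seal [ 0.56811529 -0.20620932  0.083     ] ring [ 0.56596916 -0.2073689   0.0795    ]
yellow 24.835638330340384 0.06769250119786362
lid in tool [-0.0019 -0.0539  0.0063]
lid in tool [-0.0009  0.0548  0.0063]
lid in tool [-0.0013  0.0002 -0.0297]
top [393.4 202.3]
[('rotor', [387.8, 207.1], 0.91)]
[('ring_top', [391.7, 203.4], 0.68)]
scene [265.4 173.3]
[('rotor', [268.7, 195.2], 0.58)]
[('ring_top', [264.0, 171.8], 0.86)]
w 1603 ((489.5350341796875, 199.49790954589844), (121.09231567382812, 130.64060974121094), 55.74888229370117)
t 240 ((393.08599853515625, 203.01795959472656), (44.72195816040039, 45.3731803894043), 140.28677368164062)
s 219 ((265.7164306640625, 173.8370361328125), (26.8385009765625, 47.83218002319336), 84.82842254638672)
```

```bash
python3 -c "
from h import *
plan([.5672,-.206,.15],26.5,10)"
```

```text
[[-0.06,0.68,0.37,0.0,-0.0,-0.02],[-0.06,0.68,0.37,0.0,-0.0,-0.02],[-0.07,0.68,0.37,0.0,-0.0,-0.02],[-0.07,0.68,0.37,0.0,-0.0,-0.02],[-0.07,0.68,0.37,0.0,-0.0,-0.02]]
[[-0.07,0.68,0.37,0.0,-0.0,-0.02],[-0.07,0.68,0.37,0.0,-0.0,-0.02],[-0.07,0.68,0.37,0.0,-0.0,-0.02],[-0.07,0.68,0.37,0.0,-0.0,-0.02],[-0.07,0.68,0.37,0.0,-0.0,-0.02]]
```

Emit:
servo_tool:
  deltas:
    - [-0.06, 0.68, 0.37, 0, 0, -0.02]
    - [-0.06, 0.68, 0.37, 0, 0, -0.02]
    - [-0.07, 0.68, 0.37, 0, 0, -0.02]
    - [-0.07, 0.68, 0.37, 0, 0, -0.02]
    - [-0.07, 0.68, 0.37, 0, 0, -0.02]

```text
time: 9.0
ee_pos: [0.4881, -0.235, 0.197]
orientation: [[-0.438, 0.899, 0.0], [0.899, 0.438, 0.0], [-0.0, 0.0, -1.0]]
force: [-0.3, -0.4, -3.6]
gripper_width: 0.0453
gripper_force: 29.9
```

Emit:
servo_tool:
  deltas:
    - [-0.07, 0.68, 0.37, 0, 0, -0.02]
    - [-0.07, 0.68, 0.37, 0, 0, -0.02]
    - [-0.07, 0.68, 0.37, 0, 0, -0.02]
    - [-0.07, 0.68, 0.37, 0, 0, -0.02]
    - [-0.07, 0.68, 0.37, 0, 0, -0.02]

```text
time: 9.42
ee_pos: [0.5691, -0.2051, 0.1502]
orientation: [[-0.445, 0.895, -0.0], [0.895, 0.445, 0.0], [0.0, 0.0, -1.0]]
force: [0.6, -1.0, -3.3]
gripper_width: 0.0453
gripper_force: 29.9
```

Emit:
servo_tool:
  deltas:
    - [0, 0, 0.2, 0, 0, 0]
    - [0, 0, 0.2, 0, 0, 0]
    - [0, 0, 0.2, 0, 0, 0]
    - [0, 0, 0.2, 0, 0, 0]
    - [0, 0, 0, 0, 0, 0]

```text
time: 9.83
ee_pos: [0.5663, -0.2056, 0.1302]
orientation: [[-0.444, 0.896, -0.002], [0.896, 0.444, 0.001], [0.002, -0.001, -1.0]]
force: [-0.3, 0.3, -3.1]
gripper_width: 0.0453
gripper_force: 29.9
```

Run:
```python
from h import *
s=manip.observe();print(s['ee_pos'],s['force'],s['torque'])
t=camera('top');e=camera('scene')
cv2.imwrite('pics/v5.png',np.hstack([cv2.resize(t['image'][150:250,345:445],(400,400),interpolation=3),cv2.resize(e['image'][115:215,215:315],(400,400),interpolation=3)])[...,::-1])
for n,k in(('t',t),('s',e)):
    for q in('lid','lid_grip','lid_lug','ring_top'):print(n,q,[(v['xy'],round(v['confidence'],2)) for v in spot_point(k,q)][:5])
    z=s['ee_pos'][2]-.0123
    print('pred origin',proj(k,[.5678,-.2072,z]).round(1),'grip',proj(k,[.5678,-.2072,z+.03]).round(1))
plan([.5672,-.206,.125],26.5,5)
```

```text
[ 0.56634627 -0.20561678  0.13023899] [-0.27814011  0.27793645 -3.12908847] [-0.11609773  0.05310187  0.00088257]
t lid [([203.5, 180.6], 0.89), ([392.8, 204.3], 0.82), ([235.2, 284.8], 0.67), ([308.9, 248.6], 0.55)]
t lid_grip [([313.4, 245.5], 0.75), ([199.5, 180.3], 0.6)]
t lid_lug [([385.7, 205.5], 0.97), ([312.8, 255.5], 0.92), ([194.6, 176.3], 0.87), ([176.3, 235.1], 0.25)]
t ring_top []
pred origin [396.3 200.7] grip [398.3 199.2]
s lid [([451.7, 199.3], 0.91), ([261.9, 158.7], 0.78), ([362.4, 194.4], 0.78), ([467.0, 286.8], 0.78)]
s lid_grip [([365.6, 185.8], 0.93), ([473.8, 279.7], 0.85), ([454.0, 192.8], 0.77), ([263.8, 150.5], 0.66)]
s lid_lug [([439.8, 208.3], 0.84), ([363.1, 192.0], 0.75), ([476.2, 307.1], 0.72), ([281.4, 167.3], 0.7), ([263.7, 170.7], 0.56)]
s ring_top [([261.7, 168.5], 0.64)]
pred origin [264.3 160.4] grip [263.6 150.2]
[[-0.0,-0.0,0.05,0.0,0.0,-0.0],[-0.0,-0.0,0.05,0.0,0.0,-0.0],[-0.0,-0.0,0.05,0.0,0.0,-0.0],[-0.0,-0.0,0.05,0.0,0.0,-0.0],[-0.0,-0.0,0.05,0.0,0.0,-0.0]]
```

View pics/v5.png

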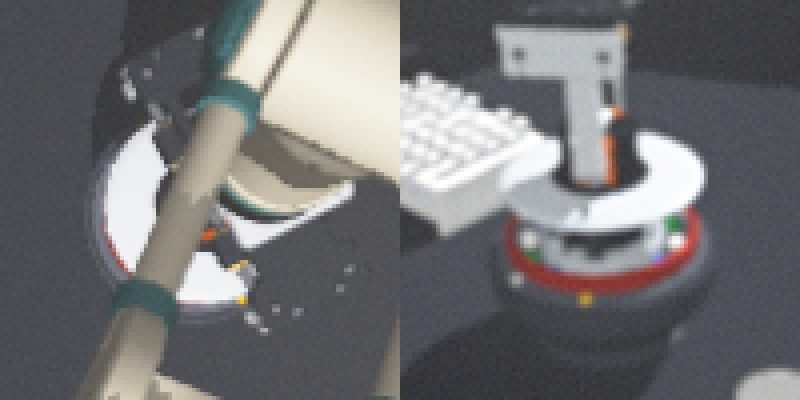

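Emit:
servo_tool:
  deltas:
    - [0, 0, 0.12, 0, 0, 0]
    - [0, 0, 0.12, 0, 0, 0]
    - [0, 0, 0.12, 0, 0, 0]
    - [0, 0, 0.12, 0, 0, 0]
    - [0, 0, 0.12, 0, 0, 0]

```text
time: 10.75
ee_pos: [0.5675, -0.2055, 0.1157]
orientation: [[-0.445, 0.896, -0.0], [0.896, 0.445, 0.0], [0.0, -0.0, -1.0]]
force: [0.3, 0.9, -3.6]
gripper_width: 0.0456
gripper_force: 29.9
```

Emit:
servo_tool:
  deltas:
    - [0, 0, 0.04, 0, 0, 0]
    - [0, 0, 0.04, 0, 0, 0]
    - [0, 0, 0.04, 0, 0, 0]
    - [0, 0, 0.04, 0, 0, 0]
    - [0, 0, 0, 0, 0, 0]

```text
time: 11.17
ee_pos: [0.5676, -0.2056, 0.1121]
orientation: [[-0.445, 0.896, -0.0], [0.896, 0.445, 0.0], [0.0, -0.0, -1.0]]
force: [0.4, 0.2, -3.7]
gripper_width: 0.0454
gripper_force: 29.9
```

Emit:
servo_tool:
  deltas:
    - [0, 0, 0.03, 0, 0, 0]
    - [0, 0, 0.03, 0, 0, 0]
    - [0, 0, 0.03, 0, 0, 0]
    - [0, 0, 0.03, 0, 0, 0]
    - [0, 0, 0, 0, 0, 0]

```text
time: 11.58
ee_pos: [0.5675, -0.2056, 0.109]
orientation: [[-0.445, 0.896, -0.0], [0.896, 0.445, 0.0], [0.0, -0.0, -1.0]]
force: [0.6, -1.0, -3.5]
gripper_width: 0.0455
gripper_force: 29.9
```

Emit:
servo_tool:
  deltas:
    - [0, 0, 0.03, 0, 0, 0]
    - [0, 0, 0.03, 0, 0, 0]
    - [0, 0, 0.03, 0, 0, 0]
    - [0, 0, 0.03, 0, 0, 0]
    - [0, 0, 0, 0, 0, 0]

```text
time: 12.0
ee_pos: [0.5675, -0.2056, 0.106]
orientation: [[-0.445, 0.896, -0.0], [0.896, 0.445, 0.0], [0.0, -0.0, -1.0]]
force: [-0.4, -0.2, -2.7]
gripper_width: 0.0456
gripper_force: 29.9
```

Emit:
servo_tool:
  deltas:
    - [0, 0, 0.03, 0, 0, 0]
    - [0, 0, 0.03, 0, 0, 0]
    - [0, 0, 0.03, 0, 0, 0]
    - [0, 0, 0, 0, 0, 0]
    - [0, 0, 0, 0, 0, 0]

```text
time: 12.42
ee_pos: [0.5675, -0.2056, 0.1039]
orientation: [[-0.445, 0.896, -0.0], [0.896, 0.445, 0.0], [0.0, -0.0, -1.0]]
force: [0.4, 0.3, -4.4]
gripper_width: 0.0458
gripper_force: 29.9
```

Emit:
servo_tool:
  deltas:
    - [0, 0, 0.03, 0, 0, 0]
    - [0, 0, 0.03, 0, 0, 0]
    - [0, 0, 0.03, 0, 0, 0]
    - [0, 0, 0, 0, 0, 0]
    - [0, 0, 0, 0, 0, 0]

```text
time: 12.83
ee_pos: [0.5676, -0.2056, 0.1016]
orientation: [[-0.445, 0.896, -0.0], [0.896, 0.445, 0.0], [0.0, 0.0, -1.0]]
force: [0.5, -0.4, -3.4]
gripper_width: 0.0455
gripper_force: 29.9
```

Emit:
servo_tool:
  deltas:
    - [0, 0, 0.03, 0, 0, 0]
    - [0, 0, 0.03, 0, 0, 0]
    - [0, 0, 0.03, 0, 0, 0]
    - [0, 0, 0, 0, 0, 0]
    - [0, 0, 0, 0, 0, 0]

```text
time: 13.25
ee_pos: [0.5675, -0.2056, 0.0994]
orientation: [[-0.445, 0.896, -0.0], [0.896, 0.445, 0.0], [0.0, -0.0, -1.0]]
force: [-0.8, -0.6, -2.9]
gripper_width: 0.0454
gripper_force: 29.9
```

Emit:
servo_tool:
  deltas:
    - [0, 0, 0.03, 0, 0, 0]
    - [0, 0, 0.03, 0, 0, 0]
    - [0, 0, 0.03, 0, 0, 0]
    - [0, 0, 0, 0, 0, 0]
    - [0, 0, 0, 0, 0, 0]

```text
time: 13.67
ee_pos: [0.5675, -0.2056, 0.0971]
orientation: [[-0.445, 0.896, -0.0], [0.896, 0.445, 0.0], [0.0, -0.0, -1.0]]
force: [-0.1, -0.2, -3.6]
gripper_width: 0.0453
gripper_force: 29.9
```

Emit:
servo_tool:
  deltas:
    - [0, 0, 0.03, 0, 0, 0]
    - [0, 0, 0.03, 0, 0, 0]
    - [0, 0, 0.03, 0, 0, 0]
    - [0, 0, 0, 0, 0, 0]
    - [0, 0, 0, 0, 0, 0]

```text
time: 14.08
ee_pos: [0.5678, -0.2057, 0.0955]
orientation: [[-0.445, 0.896, 0.001], [0.896, 0.445, -0.0], [-0.001, 0.0, -1.0]]
force: [-1.1, 0.4, 1.8]
gripper_width: 0.0459
gripper_force: 29.9
```

Emit:
servo_tool:
  deltas:
    - [0, 0, 0.03, 0, 0, 0]
    - [0, 0, 0.03, 0, 0, 0]
    - [0, 0, 0, 0, 0, 0]
    - [0, 0, 0, 0, 0, 0]
    - [0, 0, 0, 0, 0, 0]

```text
time: 14.5
ee_pos: [0.5678, -0.2057, 0.0944]
orientation: [[-0.445, 0.895, 0.001], [0.895, 0.445, -0.0], [-0.001, 0.001, -1.0]]
force: [-1.1, 0.4, 5.8]
gripper_width: 0.0458
gripper_force: 30.0
```

Emit:
servo_tool:
  deltas:
    - [0, 0, 0.03, 0, 0, 0]
    - [0, 0, 0.025, 0, 0, 0]
    - [0, 0, 0, 0, 0, 0]
    - [0, 0, 0, 0, 0, 0]
    - [0, 0, 0, 0, 0, 0]

```text
time: 14.92
ee_pos: [0.5678, -0.2057, 0.0936]
orientation: [[-0.445, 0.895, 0.001], [0.895, 0.445, -0.001], [-0.001, 0.001, -1.0]]
force: [-1.8, 1.3, 8.6]
gripper_width: 0.0454
gripper_force: 30.0
```

```bash
python3 -c "
from h import *
s=manip.observe();print(s['ee_pos'],s['force'],s['torque'],s['qpos'])"
```

```text
[ 0.56782265 -0.20574488  0.09359038] [-1.77434056  1.34741344  8.60839226] [ 0.07611012  0.64731878 -0.04762416] [-4.62790687e-01  3.97579665e-01  1.61166580e+00  3.21260604e-07
  1.13104393e+00 -9.24074948e-01]
```

Emit:
servo_tool:
  deltas:
    - [0, 0, 0.025, 0, 0, 0]
    - [0, 0.002, 0, 0, 0, 0.2]
    - [0, 0.002, 0, 0, 0, 0.3]
    - [0, 0.002, 0, 0, 0, 0.4]
    - [0, 0.002, 0, 0, 0, 0.4]

```text
time: 15.33
ee_pos: [0.569, -0.207, 0.0935]
orientation: [[-0.35, 0.937, 0.003], [0.937, 0.35, -0.003], [-0.004, 0.002, -1.0]]
force: [-2.2, -1.5, 8.3]
gripper_width: 0.0454
gripper_force: 30.0
```

```bash
cat >> h.py <<'E'
def st():
    s=manip.observe();R=np.array(s['orientation'])
    print(np.round(s['time'],2),s['ee_pos'].round(4),s['force'].round(1),s['torque'].round(2),round(s['gripper_width'],4),'az',np.degrees(np.arctan2(R[1,1],R[0,1])).round(2))
E
python3 -c "
from h import *
st()"
```

```text
15.33 [ 0.569  -0.207   0.0935] [-2.2 -1.5  8.3] [-0.43  0.58  0.24] 0.0454 az 20.47
```

Emit:
servo_tool:
  deltas:
    - [0, 0.005, 0.02, 0, 0, 0.4]
    - [0, 0.005, 0, 0, 0, 0.5]
    - [0, 0.005, 0, 0, 0, 0.5]
    - [0, 0.005, 0, 0, 0, 0.5]
    - [0, 0.005, 0, 0, 0, 0.5]

```text
time: 15.75
ee_pos: [0.5688, -0.2069, 0.0931]
orientation: [[-0.164, 0.986, 0.002], [0.986, 0.164, -0.003], [-0.004, 0.001, -1.0]]
force: [-2.8, -0.8, 11.4]
gripper_width: 0.0455
gripper_force: 30.0
```

```bash
python3 -c "
from h import *
st()"
```

```text
15.75 [ 0.5688 -0.2069  0.0931] [-2.8 -0.8 11.4] [-0.19  0.88  0.42] 0.0455 az 9.46
```

Emit:
servo_tool:
  deltas:
    - [0, 0.004, 0, 0, 0, 0.5]
    - [0, 0.004, 0, 0, 0, 0.5]
    - [0, 0.004, 0, 0, 0, 0.5]
    - [0, 0.004, 0, 0, 0, 0.5]
    - [0, 0.004, 0, 0, 0, 0.5]

```text
time: 16.17
ee_pos: [0.5687, -0.2063, 0.093]
orientation: [[0.035, 0.999, 0.0], [0.999, -0.035, -0.003], [-0.003, 0.001, -1.0]]
force: [-3.3, -0.8, 11.5]
gripper_width: 0.0454
gripper_force: 30.1
```

```bash
python3 -c "
from h import *
st()"
```

```text
16.17 [ 0.5687 -0.2063  0.093 ] [-3.3 -0.8 11.5] [-0.09  0.99  0.49] 0.0454 az -1.99
```

Emit:
servo_tool:
  deltas:
    - [0, 0.004, 0, 0, 0, 0.5]
    - [0, 0.004, 0, 0, 0, 0.5]
    - [0, 0.004, 0, 0, 0, 0.5]
    - [0, 0.004, 0, 0, 0, 0.5]
    - [0, 0.004, 0, 0, 0, 0.5]

```text
time: 16.58
ee_pos: [0.5688, -0.2065, 0.0929]
orientation: [[0.233, 0.973, -0.0], [0.973, -0.233, -0.003], [-0.003, 0.0, -1.0]]
force: [-4.2, 0.2, 11.4]
gripper_width: 0.0456
gripper_force: 30.1
```

```bash
python3 -c "
from h import *
st()"
```

```text
16.58 [ 0.5688 -0.2065  0.0929] [-4.2  0.2 11.4] [-0.05  1.07  0.45] 0.0456 az -13.45
```

Emit:
servo_tool:
  deltas:
    - [0, 0, 0, 0, 0, 0.3]
    - [0, 0, 0, 0, 0, 0.3]
    - [0, 0, 0, 0, 0, 0.3]
    - [0, 0, 0, 0, 0, 0.1]
    - [0, 0, 0, 0, 0, 0]

```text
time: 17.0
ee_pos: [0.5686, -0.2063, 0.0929]
orientation: [[0.308, 0.951, -0.001], [0.951, -0.308, -0.002], [-0.002, 0.0, -1.0]]
force: [-4.3, -0.2, 10.6]
gripper_width: 0.0456
gripper_force: 30.0
```

```bash
python3 -c "
from h import *
st()"
```

```text
17.0 [ 0.5686 -0.2063  0.0929] [-4.3 -0.2 10.6] [-0.03  1.17  0.42] 0.0456 az -17.95
```

Emit:
servo_tool:
  deltas:
    - [0, 0, 0, 0, 0, 0.1]
    - [0, 0, 0, 0, 0, 0.1]
    - [0, 0, 0, 0, 0, 0.1]
    - [0, 0, 0, 0, 0, 0]
    - [0, 0, 0, 0, 0, 0]

```text
time: 17.42
ee_pos: [0.5682, -0.206, 0.0929]
orientation: [[0.331, 0.944, -0.001], [0.944, -0.331, -0.002], [-0.002, -0.001, -1.0]]
force: [-5.9, -0.7, 12.7]
gripper_width: 0.0455
gripper_force: 30.0
```

```bash
python3 -c "
from h import *
st()"
```

```text
17.42 [ 0.5682 -0.206   0.0929] [-5.9 -0.7 12.7] [0.03 1.24 0.42] 0.0455 az -19.31
```

Emit:
servo_tool:
  deltas:
    - [0, 0, 0, 0, 0, 0.1]
    - [0, 0, 0, 0, 0, 0.1]
    - [0, 0, 0, 0, 0, 0]
    - [0, 0, 0, 0, 0, 0]
    - [0, 0, 0, 0, 0, 0]

```text
time: 17.83
ee_pos: [0.5679, -0.2058, 0.0929]
orientation: [[0.346, 0.938, -0.002], [0.938, -0.346, -0.001], [-0.002, -0.001, -1.0]]
force: [-5.9, 1.3, 11.2]
gripper_width: 0.0456
gripper_force: 30.0
```

```bash
python3 -c "
from h import *
st()"
```

```text
17.83 [ 0.5679 -0.2058  0.0929] [-5.9  1.3 11.2] [0.09 1.36 0.43] 0.0456 az -20.22
```

Emit:
servo_tool:
  deltas:
    - [0, 0, 0, 0, 0, 0.1]
    - [0, 0, 0, 0, 0, 0.1]
    - [0, 0, 0, 0, 0, 0]
    - [0, 0, 0, 0, 0, 0]
    - [0, 0, 0, 0, 0, 0]

```text
time: 18.25
ee_pos: [0.5676, -0.2056, 0.0928]
orientation: [[0.361, 0.933, -0.003], [0.933, -0.361, -0.001], [-0.002, -0.002, -1.0]]
force: [-6.7, -0.1, 13.0]
gripper_width: 0.0457
gripper_force: 30.0
```

```bash
python3 -c "
from h import *
st()"
```

```text
18.25 [ 0.5676 -0.2056  0.0928] [-6.7 -0.1 13. ] [0.18 1.4  0.38] 0.0457 az -21.14
```

Run:
```python
from h import *
c,s=wr();cv2.imwrite('pics/w3.png',c['image'][...,::-1])
cv2.imwrite('pics/v6.png',cv2.resize(cv2.convertScaleAbs(c['image'][90:320,160:480,::-1],alpha=1.2,beta=10),(800,575),interpolation=cv2.INTER_CUBIC))
C=[.568,-.207]
for a in(-18,162,27,207):
    print(a,proj(c,[C[0]+.0675*np.cos(np.radians(a)),C[1]+.0675*np.sin(np.radians(a)),.071],s).round(1))
```

```text
-18 [434.4 226.6]
162 [208.9 238.7]
27 [400.9 147.7]
207 [249.9 308.5]
```

View pics/v6.png

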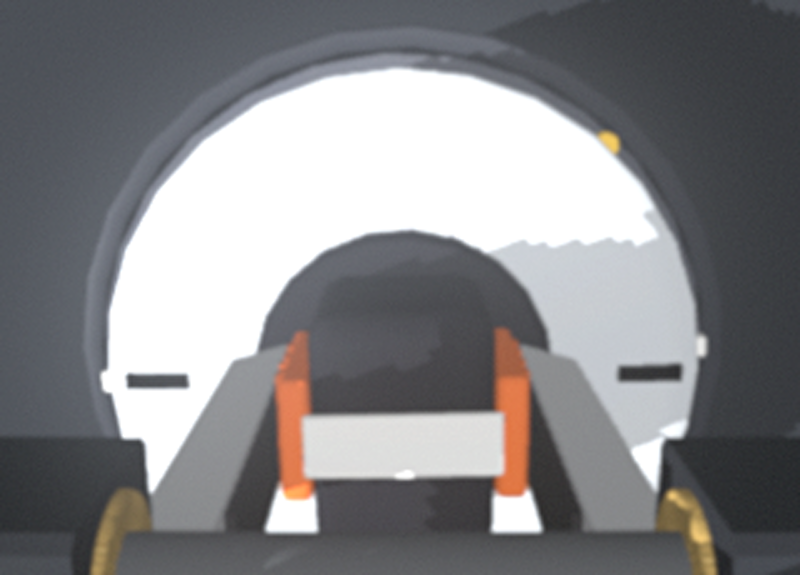

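The wrist view shows the pointers at crop (157,381) and (650,372), and the white bars at (106,381) and (701,345). So the lid is about 2° clockwise of the bars, near the stop, and pushed slightly sideways. I'll relieve the side load and turn a little further to feel the stop.

Emit:
servo_tool:
  deltas:
    - [-0.01, -0.04, 0, 0, 0, 0]
    - [0, 0, 0, 0, 0, 0]
    - [0, 0, 0, 0, 0, 0]
    - [0, 0, 0, 0, 0, 0]
    - [0, 0, 0, 0, 0, 0]

```text
time: 18.72
ee_pos: [0.5675, -0.2056, 0.0929]
orientation: [[0.361, 0.933, -0.001], [0.933, -0.361, -0.001], [-0.001, -0.0, -1.0]]
force: [-4.6, 0.2, 11.2]
gripper_width: 0.0456
gripper_force: 30.0
```

```bash
python3 -c "
from h import *
st()"
```

```text
18.72 [ 0.5675 -0.2056  0.0929] [-4.6  0.2 11.2] [0.18 1.09 0.44] 0.0456 az -21.15
```

Emit:
servo_tool:
  deltas:
    - [0, 0, 0, 0, 0, 0.1]
    - [0, 0, 0, 0, 0, 0.1]
    - [0, 0, 0, 0, 0, 0]
    - [0, 0, 0, 0, 0, 0]
    - [0, 0, 0, 0, 0, 0]

```text
time: 19.13
ee_pos: [0.5675, -0.2056, 0.0929]
orientation: [[0.375, 0.927, -0.001], [0.927, -0.375, -0.001], [-0.002, -0.0, -1.0]]
force: [-4.6, 2.1, 11.8]
gripper_width: 0.0455
gripper_force: 30.1
```

```bash
python3 -c "
from h import *
st()"
```

```text
19.13 [ 0.5675 -0.2056  0.0929] [-4.6  2.1 11.8] [0.16 1.15 0.69] 0.0455 az -22.02
```

Emit:
servo_tool:
  deltas:
    - [0, 0, 0, 0, 0, 0.1]
    - [0, 0, 0, 0, 0, 0]
    - [0, 0, 0, 0, 0, 0]
    - [0, 0, 0, 0, 0, 0]
    - [0, 0, 0, 0, 0, 0]

```text
time: 19.55
ee_pos: [0.5675, -0.2056, 0.0929]
orientation: [[0.382, 0.924, -0.001], [0.924, -0.382, -0.001], [-0.002, -0.0, -1.0]]
force: [-3.8, 0.3, 12.6]
gripper_width: 0.0453
gripper_force: 30.2
```

```bash
python3 -c "
from h import *
st()"
```

```text
19.55 [ 0.5675 -0.2056  0.0929] [-3.8  0.3 12.6] [0.17 1.16 0.67] 0.0453 az -22.46
```

Emit:
servo_tool:
  deltas:
    - [0, 0, 0, 0, 0, 0.1]
    - [0, 0, 0, 0, 0, 0.1]
    - [0, 0, 0, 0, 0, 0]
    - [0, 0, 0, 0, 0, 0]
    - [0, 0, 0, 0, 0, 0]

```text
time: 19.97
ee_pos: [0.5675, -0.2056, 0.0929]
orientation: [[0.396, 0.918, -0.001], [0.918, -0.396, -0.002], [-0.002, -0.0, -1.0]]
force: [-4.7, 0.6, 11.8]
gripper_width: 0.0453
gripper_force: 30.3
```

```bash
python3 -c "
from h import *
st()"
```

```text
19.97 [ 0.5675 -0.2056  0.0929] [-4.7  0.6 11.8] [0.17 1.12 0.88] 0.0453 az -23.35
```

Torque rose from 0.44 to 0.69 to 0.88 N m at about 0.2 N m per degree, so this is the sprung stop. I'll back off about 2.7° to the locked position, release and rise.

Emit:
servo_tool:
  deltas:
    - [0, 0, 0, 0, 0, -0.2]
    - [0, 0, 0, 0, 0, -0.2]
    - [0, 0, 0, 0, 0, -0.18]
    - [0, 0, 0, 0, 0, 0]
    - [0, 0, 0, 0, 0, 0]

```text
time: 20.38
ee_pos: [0.5675, -0.2056, 0.0929]
orientation: [[0.356, 0.935, -0.001], [0.935, -0.356, -0.001], [-0.001, -0.0, -1.0]]
force: [-5.5, 1.3, 12.6]
gripper_width: 0.0455
gripper_force: 30.0
```

```bash
python3 -c "
from h import *
st()"
```

```text
20.38 [ 0.5675 -0.2056  0.0929] [-5.5  1.3 12.6] [0.11 1.19 0.16] 0.0455 az -20.84
```

Emit:
servo_tool:
  deltas:
    - [0, 0, 0, 0, 0, 0]
    - [0, 0, 0, 0, 0, 0]
    - [0, 0, 0, 0, 0, 0]
    - [0, 0, 0, 0, 0, 0]
    - [0, 0, 0, 0, 0, 0]
  grip: 1

```text
time: 20.8
ee_pos: [0.5684, -0.2052, 0.0905]
orientation: [[0.356, 0.934, -0.0], [0.934, -0.356, 0.0], [0.0, -0.0, -1.0]]
force: [0.3, 0.0, -0.9]
gripper_width: 0.0754
gripper_force: 0.0
```

Emit:
servo_tool:
  deltas:
    - [0, 0, 0, 0, 0, 0]
    - [0, 0, 0, 0, 0, 0]
    - [0, 0, 0, 0, 0, 0]
    - [0, 0, 0, 0, 0, 0]
    - [0, 0, 0, 0, 0, 0]

```text
time: 21.22
ee_pos: [0.5683, -0.2052, 0.0909]
orientation: [[0.356, 0.934, -0.0], [0.934, -0.356, 0.0], [0.0, -0.0, -1.0]]
force: [0.5, -0.5, -0.3]
gripper_width: 0.0939
gripper_force: 0.0
```

Run:
```python
from h import *
st();c,s=wr();cv2.imwrite('pics/v7.png',cv2.resize(cv2.convertScaleAbs(c['image'][90:320,160:480,::-1],alpha=1.2,beta=10),(800,575),interpolation=cv2.INTER_CUBIC))
```

```text
21.22 [ 0.5683 -0.2052  0.0909] [ 0.5 -0.5 -0.3] [-0.06  0.07  0.04] 0.0939 az -20.88
```

View pics/v7.png

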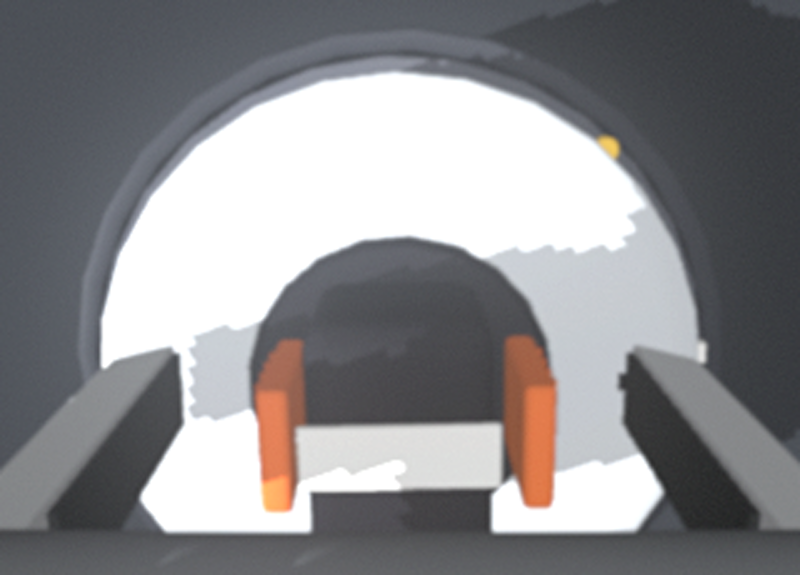

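The right tab sits fully out at (555,450). The left tab, at (258,450), is only about 2 mm out, so its pawl is resting on the bore. The lid is about 2° past locked and perhaps off-centre along tool x. I'll quantify that.

Run:
```python
from h import *
c,s=wr()
# w3 was taken at this pose:
R3=Rn.from_euler('z',0).as_matrix();a=np.radians(-21.14);y=np.array([np.cos(a),np.sin(a),0]);z=np.array([0,0,-1.]);R=np.c_[np.cross(y,z),y,z]
s3=dict(ee_pos=np.array([.5676,-.2056,.0928]),orientation=R)
f=lambda u,v:(160+u*.4,90+v*.4)
def T(u,v,zz):return (R.T@(at_z(c,f(u,v),zz,s3)-s3['ee_pos']))[:2]*1000
L,Rr=T(157,381,.0866),T(650,372,.0866);print('ptr',L.round(2),Rr.round(2),'mid',((L+Rr)/2).round(2),np.degrees(np.arctan2(*(Rr-L))).round(2))
for zz in(.068,.071,.074):
    L,Rr=T(106,381,zz),T(701,345,zz);print(zz,'bars',((L+Rr)/2).round(2),np.degrees(np.arctan2(*(Rr-L))).round(2),np.linalg.norm(Rr-L))
```

```text
ptr [ -1.38 -53.63] [ 0.49 55.59] mid [-0.44  0.98] 0.98
0.068 bars [-3.75  0.7 ] 3.52 144.9181693022137
0.071 bars [-2.72  0.71] 3.52 142.801609535394
0.074 bars [-1.68  0.71] 3.52 140.68504976857437
```

The lid is about 2 mm toward +tool x and 2.5° clockwise past the lock, which explains the blocked left pawl. I'll re-pinch, press lightly, correct both and release.

Emit:
servo_tool:
  deltas:
    - [0, 0, -0.06, 0, 0, 0]
    - [0, 0, -0.04, 0, 0, 0]
    - [0, 0, 0, 0, 0, 0]
    - [0, 0, 0, 0, 0, 0]
    - [0, 0, 0, 0, 0, 0]
  grip: -0.3

```text
time: 21.73
ee_pos: [0.5684, -0.2052, 0.0935]
orientation: [[0.356, 0.934, 0.0], [0.934, -0.356, 0.0], [0.0, 0.0, -1.0]]
force: [-0.6, 0.4, 0.6]
gripper_width: 0.0639
gripper_force: 0.0
```

Emit:
servo_tool:
  deltas:
    - [0, 0, 0, 0, 0, 0]
    - [0, 0, 0, 0, 0, 0]
    - [0, 0, 0, 0, 0, 0]
    - [0, 0, 0, 0, 0, 0]
    - [0, 0, 0, 0, 0, 0]
  grip: -1

```text
time: 22.15
ee_pos: [0.5676, -0.205, 0.0935]
orientation: [[0.356, 0.934, -0.001], [0.934, -0.356, 0.001], [-0.0, -0.001, -1.0]]
force: [-2.5, 1.1, 3.1]
gripper_width: 0.0455
gripper_force: 29.9
```

Emit:
servo_tool:
  deltas:
    - [0, 0, 0.03, 0, 0, 0]
    - [0, 0, 0.03, 0, 0, 0]
    - [0, 0, 0, 0, 0, 0]
    - [0, 0, 0, 0, 0, 0]
    - [0, 0, 0, 0, 0, 0]

```text
time: 22.57
ee_pos: [0.5677, -0.205, 0.0931]
orientation: [[0.356, 0.934, -0.001], [0.934, -0.356, 0.0], [-0.0, -0.001, -1.0]]
force: [-3.6, 1.4, 8.9]
gripper_width: 0.0457
gripper_force: 29.9
```

```bash
python3 -c "
from h import *
st()"
```

```text
22.57 [ 0.5677 -0.205   0.0931] [-3.6  1.4  8.9] [0.26 0.9  0.16] 0.0457 az -20.86
```

Emit:
servo_tool:
  deltas:
    - [-0.04, 0, 0, 0, 0, -0.15]
    - [-0.04, 0, 0, 0, 0, -0.15]
    - [-0.02, 0, 0, 0, 0, -0.15]
    - [0, 0, 0, 0, 0, -0.1]
    - [0, 0, 0, 0, 0, 0]

```text
time: 22.98
ee_pos: [0.5679, -0.2067, 0.0932]
orientation: [[0.316, 0.949, 0.001], [0.949, -0.316, 0.002], [0.002, 0.001, -1.0]]
force: [-1.7, 2.4, 7.1]
gripper_width: 0.0458
gripper_force: 29.9
```

```bash
python3 -c "
from h import *
st()"
```

```text
22.98 [ 0.5679 -0.2067  0.0932] [-1.7  2.4  7.1] [ 0.54  0.51 -0.09] 0.0458 az -18.41
```

Emit:
servo_tool:
  deltas:
    - [0, 0, 0, 0, 0, 0]
    - [0, 0, 0, 0, 0, 0]
    - [0, 0, 0, 0, 0, 0]
    - [0, 0, 0, 0, 0, 0]
    - [0, 0, 0, 0, 0, 0]
  grip: 1

```text
time: 23.4
ee_pos: [0.5678, -0.2078, 0.0917]
orientation: [[0.315, 0.949, 0.001], [0.949, -0.315, -0.0], [-0.0, 0.001, -1.0]]
force: [0.8, 0.1, -0.8]
gripper_width: 0.0756
gripper_force: 0.0
```

Emit:
servo_tool:
  deltas:
    - [0, 0, 0, 0, 0, 0]
    - [0, 0, 0, 0, 0, 0]
    - [0, 0, 0, 0, 0, 0]
    - [0, 0, 0, 0, 0, 0]
    - [0, 0, 0, 0, 0, 0]

```text
time: 23.82
ee_pos: [0.5675, -0.2076, 0.0919]
orientation: [[0.315, 0.949, 0.0], [0.949, -0.315, 0.0], [0.0, -0.0, -1.0]]
force: [0.8, -0.3, -0.0]
gripper_width: 0.0941
gripper_force: 0.0
```

Run:
```python
from h import *
st();c,s=wr();cv2.imwrite('pics/v8.png',cv2.resize(cv2.convertScaleAbs(c['image'][90:320,160:480,::-1],alpha=1.2,beta=10),(800,575),interpolation=cv2.INTER_CUBIC))
```

```text
23.82 [ 0.5675 -0.2076  0.0919] [ 0.8 -0.3 -0. ] [-0.05  0.12  0.03] 0.0941 az -18.36
```

View pics/v8.png

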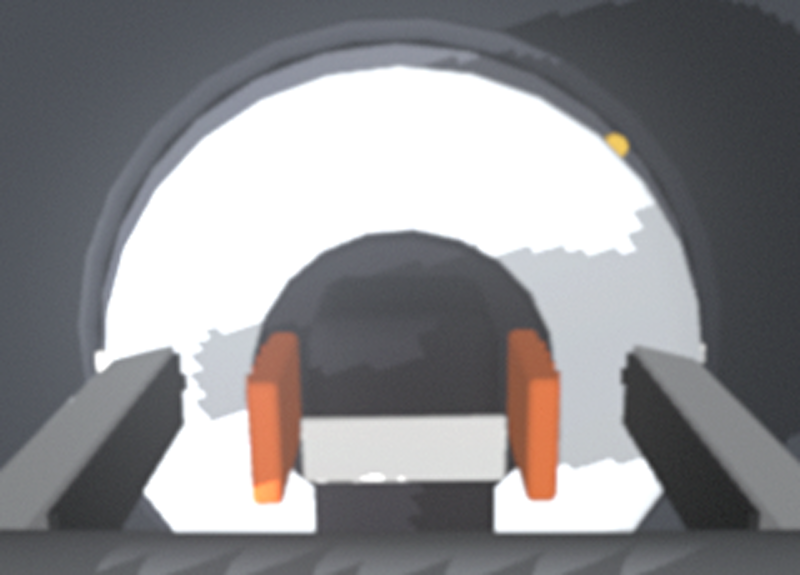

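Both tabs are now fully out, at (247,440) and (558,440), spaced symmetrically about the knob bar. The pointers line up with the white bars at (100,357) and (702,352). Now I'll withdraw.

Emit:
servo_tool:
  deltas:
    - [0, 0, -0.3, 0, 0, 0]
    - [0, 0, -0.7, 0, 0, 0]
    - [0, 0, -1, 0, 0, 0]
    - [0, 0, -1, 0, 0, 0]
    - [0, 0, -1, 0, 0, 0]

```text
time: 24.28
ee_pos: [0.5673, -0.2075, 0.1935]
orientation: [[0.315, 0.949, 0.0], [0.949, -0.315, 0.0], [0.0, 0.0, -1.0]]
force: [0.4, -0.5, -0.2]
gripper_width: 0.0941
gripper_force: 0.0
```

Emit:
servo_tool:
  deltas:
    - [0, 0, -0.8, 0, 0, 0]
    - [0, 0, -0.5, 0, 0, 0]
    - [0, 0, 0, 0, 0, 0]
    - [0, 0, 0, 0, 0, 0]
    - [0, 0, 0, 0, 0, 0]

```text
time: 24.7
ee_pos: [0.5669, -0.2073, 0.2236]
orientation: [[0.315, 0.949, -0.001], [0.949, -0.315, 0.001], [0.0, -0.001, -1.0]]
force: [1.3, 0.0, 0.4]
gripper_width: 0.0943
gripper_force: 0.0
```

Run:
```python
from h import *
st();c,s=wr();u=proj(c,[.5675,-.207,.1],s).astype(int);print(u)
im=c['image'][max(0,u[1]-100):u[1]+100,u[0]-130:u[0]+130,::-1]
cv2.imwrite('pics/v9.png',cv2.resize(im,None,fx=2.8,fy=2.8,interpolation=3))
```

```text
24.7 [ 0.5669 -0.2073  0.2236] [1.3 0.  0.4] [-0.05  0.14 -0.01] 0.0943 az -18.36
[320 193]
```

View pics/v9.png

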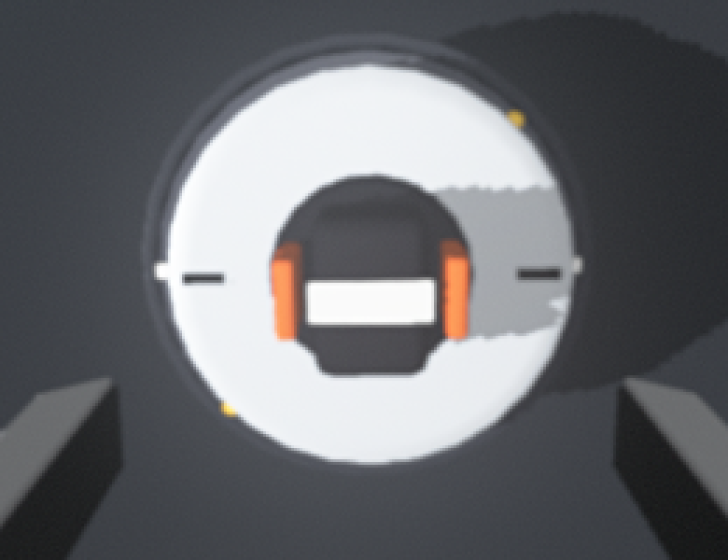

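The lid is seated and level. Its pointers at (203,279) and (540,274) line up with the white bars at (163,271) and (577,265), and both tabs are out evenly. I'm handing the job in.

```bash
python3 -c "
from cell import manip
print(manip.finish_job())"
```

```text
the job is handed in; nothing more can be done
None
```

The lid is on the rotor and locked, turned to the felt stop with both tabs snapped out, and the job is handed in at about 25 s; the left tab caught on the first release, so I re-pinched, shifted the lid 2 mm, turned it back 2.5° and let go again.

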